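# Roll-test two rolling pins on the slab

## Robot

A 7-joint arm with a two-finger parallel gripper is mounted at the origin on a cart in front of the work surface, level with it; the furniture and walls round the work are solid. World frame = base frame: x ahead of the robot, y to its left, z up, the work surface at z = 0. Lengths are in m, angles in degrees, forces in N, time in s.
With the tool pointing down it reaches from about 0.35 to 0.9 m from the base axis. Payload 19.9 kg.
Tool frame: the origin (TCP) lies midway between the tips of the shut fingers; the grasp point (between the pads) lies 19 mm behind it; y points along the fingers, x is the direction in which the jaws open and shut, and the axes are right-handed (so a half turn about y gives the same grasp; the last joint's range is limited). The gripper opens to 94 mm and grips with 3 to 60 N. Pads are 16 mm wide; open, the fingers measure 119 mm over their backs; the gripper's body (75 mm by 177 mm) begins 78 mm behind the grasp point.
Start: joints at [-65.46, 23.915, -0.59, 92.452, 0.269, 63.638, -3.037], TCP at [0.283, 0.557, 0.205] pointing down, gripper open.
Joint ranges: [-161.28, 161.28], [-22.2, 115.67], [-73.04, 71.86], [3.21, 147.25], [-68.34, 248.33], [10.77, 114.83], [-161.83, 161.83]. Speed limits (degrees/s): [108.29, 108.29, 136.94, 136.94, 172.46, 172.46, 172.46].

## Interface

Orientations are given as [roll, pitch, yaw] about the fixed x, y, z axes, in that order (R = Rz(yaw) Ry(pitch) Rx(roll)).
In Python, from cell import bot, vision gives the robot as it stands. The module is installed in compiled form; this text tells all that it offers.
- The arm moves only by the tool jog_arm, never from a script. Its argument "commands" is one flat list of numbers, 6 for each row, row after row: the shift along the tool's x, y, z in mm, then the turn, a rotation vector about the tool's x, y, z in degrees. A call has 1 to 5 rows; each row shifts and turns the pose as measured when the row begins, along the tool's axes as they then stand; what a row does not reach is not made up. A row lasts 1/10 s, in which the tool goes at most 50 mm and 8.59 degrees, less where a joint would pass 70% of its speed; a pose out of reach is approached as far as the arm can. A call with a gripper value outside its range is refused whole. "gripper" is the closure, from -1 (fully open) to 1 (shut), set as the call begins (left out, the last holds). The fingers move at their own pace and stop on an object; "newtons" is the grip in N (left out, the last holds). Time passes only in rows, so rows that do not move let the fingers close. It gives the time, the measured TCP pose, the force and the opening at its end, in the units of the state.
- bot.state(): the state, without advancing time (a new reading comes with each control period).
- vision.snapshot(name): name is "scene" or "top"; returns a dict with "color" (384x512x3 uint8, red, green, blue), "range_z" (384x512 float32, m along the optical axis (not along the pixel's ray), 0 where there is no reading), "fx", "fy", "cx", "cy" (pixels), "R" (3x3) and "t" (3): a world point X has camera coordinates R X + t. Camera axes: x right, y down, z forward; pixel columns grow to the right and rows downward; lengths in m; the calibration is good to about 2 mm. A picture is of the moment at which its call begins.
- bot.hand_in(): hands the job in, once; it reports no verdict.
The state is a dict: "time": time; "q": joint angles; "qvel": joint speeds; "tau": joint torques, N m; "position": TCP position; "eef_rot": TCP orientation; "ft_force": force on the tool from outside, world axes, zero at the start; "moment": the same for the moment, N m; "finger_gap": opening from 0.0 (shut) to 1.0 (fully open).
Only numpy, scipy, OpenCV 4.12 (cv2) and the standard library are available. Lean on these libraries where they do the work, as an engineer would, in place of code of your own. Each camera call takes 0.05 s, during which the arm holds its last target. There are 200 camera calls.

## Task

Sort out the two wooden rolling pins on the slanted rest. Lay the straight one across the grey stone slab at its open end, before the scribed line, then roll it gently along the slab, turning on the stone and not dragged, until it lies still against both stop blocks; the bowed one would only wobble, so lay it in the reject tray. Leave the yogurt tub, the seasoning jar and the mandarin alone.

Things in the scene. Friction and masses are not known exactly. Their poses are not given: they have to be found in the camera images.
- sound_pin_mid (a point): Centre of the straight pin: a pale wooden cylinder 190 mm long, 40 mm in diameter, with flat ends and a thin dark band near either end, 0.18 kg. x runs along the pin; y and z turn with it as it rolls. At first it lies in one of the two places of the slanted rest (either one), x pointing up the slope at 28 degrees. On the slab it rolls with a little resistance and soon stops.
- bowed_pin_mid (a point): Mid-point, inside the wood, of the bowed pin: a pale wooden rod 40 mm thick and 190 mm long, bent like a banana (middle 13 mm out of the line of its ends), domed ends, no bands, 0.18 kg. x runs along it, z points to the hollow side of the bow. At first it lies in the other place of the rest, bow hanging down, x up the slope at 28 degrees.
- slab: Fixed level grey stone slab, 240 mm along its x, 340 mm along its y, 20 mm thick; origin at the centre of its underside, top at z = 0.02. The rolling lane runs along its +y: open end at y = -0.17, white scribed line across at y = -0.09, stop blocks at the +y end. A pin rolls with its length along the slab's x. The slab may be turned up to 0.15 rad.
- lane_start (a point): Point on the slab's top face, middle of the zone before the scribed line where the straight pin is laid first (slab y = -0.13). Axes as the slab's.
- lane_end (a point): Point on the slab's top, half-way between the two wooden stop blocks, in the plane of their lane-side faces (slab y = 0.155); axes as the slab's. The blocks are 45 mm along x, 15 mm thick, 28 mm high, centred 85 mm to either side; the 125 mm gap between them is open for fingers. A pin that touches both has its centre 20 mm before this point (slab y = 0.135).
- pin_rest: Fixed wooden rest, 190 mm wide along y, about 135 mm high at its far edge; origin under its middle at table height. Its board rises along +x at 28 degrees, away from the robot, with a lip below. The pins lie up the slope side by side at y = -0.05 and +0.05, about 0.11 m up, on battens near their ends; their middle 100 mm is free for fingers, 14 mm (straight) or 7 mm (bowed) clear of the board.
- reject_tray: Fixed open aluminium tray, outside 250 mm along its x, 150 mm along its y, 35 mm high, walls and floor 5 mm thick; origin at the centre of its underside. It stands at one side of the slab and the rest at the other (which is which varies).
- yogurt_tub_mid (a point): Centre of a small white yogurt tub, 72 mm wide, 71 mm high, loose bystander behind the slab.
- seasoning_jar_mid (a point): Centre of a seasoning jar with a red cap, 45 mm wide, 106 mm high, loose bystander behind the slab.
- mandarin_mid (a point): Centre of a mandarin, 58 mm wide, 52 mm high, loose bystander behind and left of the slab.
- sound_pin: The straight pin itself (same origin and axes as sound_pin_mid).
- bowed_pin: The bowed pin itself; origin 8 mm from bowed_pin_mid toward the hollow side, axes the same.

How it is judged (in metres and radians):
On the way, in this order (a step that is already met when the one before it is completed fails the run):
1. the straight pin lies flat across the slab before the scribed line (x of sound_pin_mid in the frame of slab between -0.05 and 0.05 m and z of sound_pin_mid in the frame of slab between 0.03 and 0.045 m and angle between the x axis of sound_pin_mid and the x axis of slab, either way round below 0.15 rad and y of sound_pin_mid in the frame of slab between -0.165 and -0.095 m), for 0.2 s.
2. past the line, rolling on the stone, the pin's y axis comes uppermost (x of sound_pin_mid in the frame of slab between -0.05 and 0.05 m and z of sound_pin_mid in the frame of slab between 0.03 and 0.045 m and y of sound_pin_mid in the frame of slab between -0.08 and 0.14 m and angle between sound_pin_mid's own y axis and vertical below 0.9 rad).
3. farther on, still on the stone, it has rolled on by half a turn (y axis undermost) (x of sound_pin_mid in the frame of slab between -0.05 and 0.05 m and z of sound_pin_mid in the frame of slab between 0.03 and 0.045 m and y of sound_pin_mid in the frame of slab between -0.08 and 0.14 m and angle between sound_pin_mid's own y axis and vertical above 2.24 rad).
At the end, for the whole second after the job is handed in: The straight pin, rolled there, lies still against both stop blocks (centre within 12 mm of touching, square within 0.1 rad, within 50 mm of the lane's middle); the bowed pin lies still on the tray's floor (mid-point within 60 mm of the tray's centre along x and y, below 50 mm) (x of sound_pin_mid in the frame of slab between -0.05 and 0.05 m and z of sound_pin_mid in the frame of slab between 0.03 and 0.045 m and y of sound_pin_mid in the frame of slab between 0.123 and 0.141 m and angle between the x axis of sound_pin_mid and the x axis of slab, either way round below 0.1 rad and linear speed of each of sound_pin, bowed_pin below 0.01 m/s and x of bowed_pin_mid in the frame of reject_tray between -0.06 and 0.06 m and y of bowed_pin_mid in the frame of reject_tray between -0.06 and 0.06 m and z of bowed_pin_mid in the frame of reject_tray between 0.015 and 0.05 m).
It fails at once if the yogurt tub is moved by more than 20 mm (distance of yogurt_tub_mid from where it was at the start of the episode above 0.02 m).
It fails at once if the seasoning jar is moved by more than 20 mm (distance of seasoning_jar_mid from where it was at the start of the episode above 0.02 m).
It fails at once if the mandarin is moved by more than 20 mm (distance of mandarin_mid from where it was at the start of the episode above 0.02 m).
It fails at once if the straight pin is flung along the slab (faster than 0.4 m/s on the stone) (x of sound_pin_mid in the frame of slab between -0.05 and 0.05 m and z of sound_pin_mid in the frame of slab between 0.03 and 0.045 m and y of sound_pin_mid in the frame of slab between -0.08 and 0.14 m and linear speed of sound_pin above 0.4 m/s).
It also fails if it takes over 72 s, if anything falls off the work surface, if the arm or the gripper's body presses on something with over 40 N, if the wrist force passes 120 N, or if a joint passes its speed limit or range.

## Working session

There is one attempt and no reset: what is moved stays moved. The work goes in short steps, Python scripts to look and compute and a tool call to move; the robot and the scene stay as the last step left them, time stands still between calls to the robot, and variables do not carry over. Pictures are saved under pics/ and viewed, on a budget of 10 in all, crops included, one or two more only if the job needs it, and the job is handed in when it is done.

Besides the shell and the picture viewer there is one more tool, called after ">>>" as name(argument=value, ...) on one line, values as JSON. jog_arm: Moves the arm, as the interface text tells. Its arguments: {"type":"object","properties":{"commands":{"type":"array","items":{"type":"number"}},"gripper":{"type":"number"},"newtons":{"type":"number"}},"required":["commands"]}

```bash
mkdir -p pics; python3 - <<'E'
from cell import bot, vision
import cv2, numpy as np
s=bot.state(); print({k:np.round(v,3) for k,v in s.items()})
for n in("scene","top"):
    d=vision.snapshot(n); np.savez(n+".npz",**d)
    cv2.imwrite(f"pics/{n}0.png",d["color"][:,:,::-1])
    print(n,d["fx"],d["cx"],d["cy"],np.round(d["R"],3).tolist(),np.round(d["t"],3),(d["range_z"]>0).mean())
E
```

```text
{'time': np.float64(0.0), 'q': array([-65.463,  23.946,  -0.592,  92.484,   0.268,  63.638,  -3.036]), 'qvel': array([-0.127,  0.053, -0.086,  0.073,  0.001,  0.015, -0.014]), 'tau': array([-0.0000e+00, -8.5126e+01,  6.3800e-01, -4.2599e+01, -4.9000e-02,
        1.9000e-02,  0.0000e+00]), 'position': array([0.283, 0.557, 0.205]), 'eef_rot': array([-9.0003e+01,  6.7000e-02,  6.3087e+01]), 'ft_force': array([ 1.097, -0.188, -0.634]), 'moment': array([-0.013, -0.033, -0.035]), 'finger_gap': np.float64(0.998)}
scene 370.74229469569144 253.2951781047353 190.53993283742193 [[0.742, -0.671, -0.006], [-0.498, -0.544, -0.675], [0.449, 0.504, -0.738]] [-0.48   0.407  0.943] 0.951507568359375
top 403.02777734852987 257.6269573662919 189.17583969214462 [[0.016, -1.0, -0.012], [-0.995, -0.014, -0.095], [0.095, 0.014, -0.995]] [-1.000e-03  6.440e-01  1.231e+00] 0.995849609375
```

View pics/scene0.png

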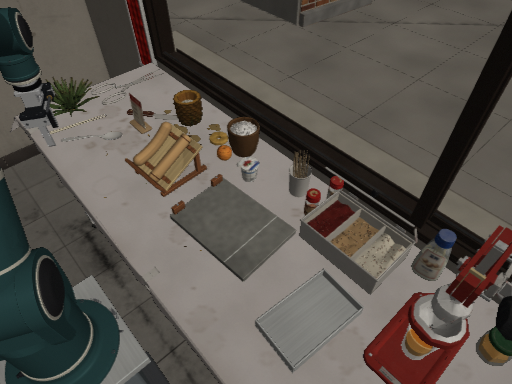

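View pics/top0.png

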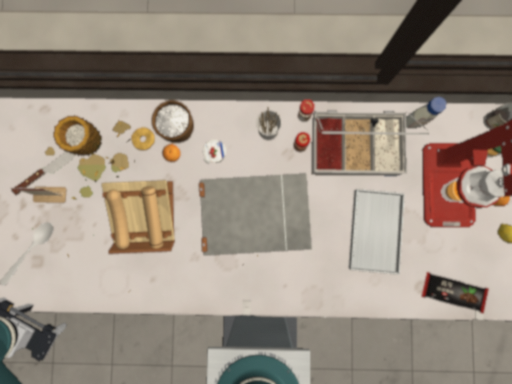

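The scene view shows the rest at about (165,160), the slab at about (235,225) with its blocks at the left end, and the tray at (310,320). In the top view the rest is at (140,217), the slab at (255,214) and the tray at (377,231). Next I'll measure these and enlarge the pins.

```bash
cat > h.py <<'E'
import numpy as np, cv2
from cell import bot, vision
def cloud(d):
    v,u=np.mgrid[:384,:512]; z=d["range_z"]
    c=np.stack([(u-d["cx"])/d["fx"]*z,(v-d["cy"])/d["fy"]*z,z],-1)
    return (c-d["t"])@d["R"]   # world = R^T (c-t)
def ray(d,u,v,h):
    R,t=d["R"],d["t"]; o=-R.T@t; r=R.T@np.array([(u-d["cx"])/d["fx"],(v-d["cy"])/d["fy"],1])
    return o+r*(h-o[2])/r[2]
E
python3 - <<'E'
from h import *
d=dict(np.load("top.npz")); s=dict(np.load("scene.npz"))
P=cloud(d); img=d["color"].astype(int); hsv=cv2.cvtColor(d["color"],cv2.COLOR_RGB2HSV)
def rect(mask,h,nm,box):
    m=np.zeros_like(mask); u0,v0,u1,v1=box; m[v0:v1,u0:u1]=mask[v0:v1,u0:u1]
    m=cv2.morphologyEx(m.astype(np.uint8),cv2.MORPH_CLOSE,np.ones((5,5)))
    m=cv2.morphologyEx(m,cv2.MORPH_OPEN,np.ones((3,3)))
    c=max(cv2.findContours(m,0,1)[0],key=cv2.contourArea).reshape(-1,2)
    w=np.array([ray(d,u,v,h)[:2] for u,v in c],np.float32)
    print(nm,cv2.minAreaRect(w), 'depth z med',np.median(P[...,2][m>0]))
Z=P[...,2]
print("table z",np.median(Z[270:300,200:300]))
rect((img.max(2)<165)&(hsv[...,1]<45),.02,"slab",(190,165,325,265))
rect((Z>.022),.035,"tray",(335,180,415,285))
for n,b in(("mandarin",(160,140,185,165)),("tub",(200,135,230,167)),("jar",(290,130,315,155)),("blockA",(195,178,209,200)),("blockB",(195,232,209,256))):
    u0,v0,u1,v1=b; q=P[v0:v1,u0:u1].reshape(-1,3); q=q[q[:,2]>.025]; print(n,q.min(0).round(3),q.max(0).round(3),np.median(q,0).round(3))
q=P[175:260,95:182].reshape(-1,3); q=q[q[:,2]>.03]; print("rest",q.min(0).round(3),q.max(0).round(3))
a=cv2.resize(d["color"][170:262,95:182],None,fx=6,fy=6,interpolation=2)[:,:,::-1]
b=cv2.resize(s["color"][110:200,118:210],None,fx=6,fy=6,interpolation=2)[:,:,::-1]
h=max(a.shape[0],b.shape[0]); f=lambda x:cv2.copyMakeBorder(x,0,h-x.shape[0],0,0,0)
o=np.hstack([f(a),f(b)]); o=cv2.resize(o,(800,int(o.shape[0]*800/o.shape[1]))); cv2.imwrite("pics/crop1.png",o)
E
```

```text
table z -0.00016656514836769853
slab ((0.5682377219200134, 0.017693698406219482), (0.2384747862815857, 0.3382015824317932), 4.310527324676514) depth z med 0.020472013008966596
tray ((0.5127578377723694, -0.4315284490585327), (0.009561628103256226, 0.24596452713012695), 85.56723022460938) depth z med 0.03321802485323497
mandarin [ 0.524 -0.008  0.025] [0.791 0.312 1.287] [0.757 0.279 0.048]
tub [ 0.524 -0.008  0.025] [0.791 0.178 1.287] [0.755 0.145 0.07 ]
jar [ 0.524 -0.161  0.026] [ 0.835 -0.008  1.287] [ 0.783 -0.125  0.103]
blockA [ 0.524 -0.008  0.026] [0.668 0.191 1.287] [0.636 0.183 0.048]
blockB [0.437 0.161 0.026] [0.502 0.18  0.053] [0.472 0.17  0.047]
rest [ 0.439 -0.008  0.031] [0.659 0.466 1.287]
```

View pics/crop1.png

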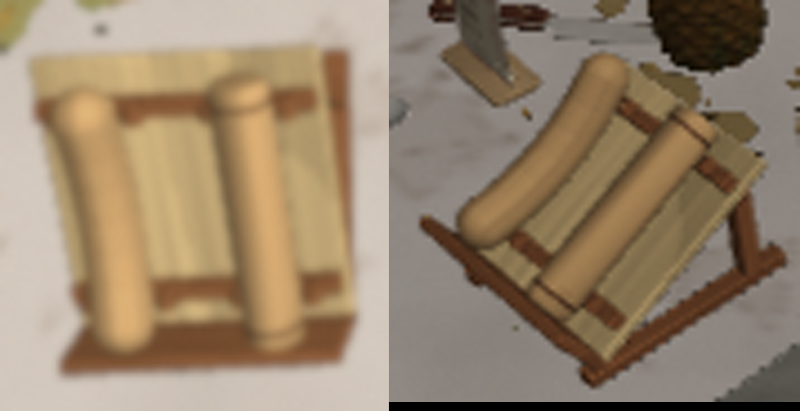

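The crop shows the banded straight pin on the right, which is the -y side (top view about (150,217)). The bowed pin is on the left, +y side (about (119,218)). Next I'll fit the pin axes and the tray.

```bash
python3 - <<'E'
from h import *
d=dict(np.load("top.npz")); P=cloud(d); Z=P[...,2]
# board plane: pixels in gap between pins and right strip
g=np.concatenate([P[200:232,132:138].reshape(-1,3),P[200:232,164:170].reshape(-1,3)])
for _ in range(3):
    c=np.median(g,0); n=np.linalg.svd(g-g.mean(0))[2][2]; n*=np.sign(n[2]); r=(g-g.mean(0))@n; g=g[abs(r)<max(.002,1.5*np.median(abs(r)))]
c=g.mean(0); print("n",n.round(3),"tilt",np.degrees(np.arccos(n[2])),"yaw",np.degrees(np.arctan2(-n[1],-n[0])),len(g),"c",c.round(3))
for nm,(u0,u1) in {"straight":(140,166),"bowed":(104,133)}.items():
    q=P[176:258,u0:u1].reshape(-1,3); h=(q-c)@n; k=(h>.03)&(h<.08)&(q[:,2]<.3); q=q[k];h=h[k]
    # ridge points
    ax=np.linalg.svd(q-q.mean(0))[2][0]; ax*=np.sign(ax[0])
    t=(q-q.mean(0))@ax
    print(nm,len(q),"ax",ax.round(3),"pitch",np.degrees(np.arcsin(ax[2])).round(1),"yaw",np.degrees(np.arctan2(ax[1],ax[0])).round(1),"t",t.min().round(3),t.max().round(3),"mean",q.mean(0).round(3))
    e=np.cross(n,ax)
    for a in np.arange(-.08,.09,.02):
        m=abs(t-a)<.01
        if m.sum()>5:
            s=(q[m]-q.mean(0))@e; top=np.percentile(h[m],90); print("  ",a.round(2),"lat mid",((s.min()+s.max())/2).round(4),"w",np.ptp(s).round(3),"top",top.round(4))
    tm=(np.percentile(t,1)+np.percentile(t,99))/2
    cc=q.mean(0)+ax*tm; cc=cc-n*((cc-c)@n)+n*(np.percentile(h[abs(t)<.03],92)-.02); print("  centre",cc.round(4))
m=np.zeros((384,512),np.uint8); b=(slice(178,285),slice(340,412)); m[b]=((Z[b]>.02)&(Z[b]<.06)); 
w=P[m>0][:,:2].astype(np.float32); k=np.linalg.norm(w-np.median(w,0),axis=1)<.3;print("tray",cv2.minAreaRect(w[k]),"bounds",w.min(0),w.max(0))
print("tray z floor",np.median(Z[210:250,365:390]), P[230,377])
E
```

```text
n [-0.475 -0.029  0.879] tilt 28.420161189948754 yaw 3.5243807254993356 194 c [0.556 0.33  0.077]
straight 992 ax [ 0.883 -0.002  0.47 ] pitch 28.0 yaw -0.1 t -0.101 0.103 mean [0.535 0.313 0.12 ]
   -0.08 lat mid 0.006 w 0.075 top 0.0544
   -0.06 lat mid -0.001 w 0.051 top 0.0546
   -0.04 lat mid -0.0021 w 0.036 top 0.0547
   -0.02 lat mid -0.0002 w 0.037 top 0.0549
   0.0 lat mid 0.0009 w 0.04 top 0.0545
   0.02 lat mid 0.0021 w 0.039 top 0.0549
   0.04 lat mid 0.0034 w 0.039 top 0.0545
   0.06 lat mid 0.0041 w 0.039 top 0.0541
   0.08 lat mid 0.0053 w 0.052 top 0.0537
  centre [0.5433 0.313  0.1089]
bowed 943 ax [0.882 0.009 0.472] pitch 28.1 yaw 0.6 t -0.098 0.104 mean [0.528 0.411 0.117]
   -0.08 lat mid 0.0061 w 0.072 top 0.0534
   -0.06 lat mid -0.0005 w 0.057 top 0.0583
   -0.04 lat mid 0.0007 w 0.039 top 0.0537
   -0.02 lat mid 0.0008 w 0.037 top 0.0489
   0.0 lat mid 0.0021 w 0.038 top 0.0465
   0.02 lat mid 0.0027 w 0.041 top 0.0464
   0.04 lat mid 0.0031 w 0.037 top 0.0489
   0.06 lat mid 0.003 w 0.036 top 0.0529
   0.08 lat mid 0.0031 w 0.039 top 0.0571
  centre [0.5398 0.4116 0.102 ]
tray ((0.5191803574562073, -0.36152946949005127), (0.15187755227088928, 0.2504082918167114), 85.45346069335938) bounds [ 0.38989484 -0.44696915] [ 0.64911   -0.2771803]
tray z floor 0.005572977771329746 [ 0.52275133 -0.36930321  0.00456524]
```

```bash
cat >> h.py <<'E'
from scipy.spatial.transform import Rotation as Ro, Slerp
c_=lambda a:np.cos(np.radians(a)); s_=lambda a:np.sin(np.radians(a))
def tool(yaw,tilt=0):
    """tool pointing down, jaws along yaw, then tilted about tool x"""
    return Ro.from_euler('xyz',[-90,0,yaw],degrees=True)*Ro.from_rotvec([tilt,0,0],degrees=True)
def cur():
    s=bot.state(); return np.array(s["position"]),Ro.from_euler('xyz',s["eef_rot"],degrees=True)
def plan(*wps,start=None):
    """wps: (pos,R,nrows); prints rows in jog units"""
    p,R=start or cur()
    for P,T,n in wps:
        sl=Slerp([0,1],Ro.concatenate([R,T])); p0=p
        P=np.array(P); rows=[]; cp,cR=p,R
        for i in range(n):
            q=p0+(P-p0)*(i+1)/n; Q=sl((i+1)/n)
            r=np.r_[np.round(cR.inv().apply(q-cp)*1000),np.round((cR.inv()*Q).as_rotvec(degrees=True),1)]
            rows.append(r); cp=cp+cR.apply(r[:3]/1000); cR=cR*Ro.from_rotvec(r[3:],degrees=True)
        for k in range(0,n,5): print(", ".join(f"{v:g}" for r in rows[k:k+5] for v in r))
        print("  ends",cp.round(3),cR.as_euler('xyz',degrees=True).round(1)); p,R=cp,cR
C=np.array([.5433,.313,.109]); n=np.array([-.469*c_(3.5),-.469*s_(3.5),.883]); B=np.array([.5398,.4116,.102])
E
python3 - <<'E'
from h import *
for t in(28,-28): print(t,tool(93.5,t).as_matrix()[:,1].round(3))
t=28 if tool(93.5,28).as_matrix()[0,1]>0 else -28
plan((C+n*.087,tool(93.5,t),10),(C-n*.013,tool(93.5,t),5))
E
```

```text
28 [-0.469 -0.029 -0.883]
-28 [ 0.469  0.029 -0.883]
-12, 2, -31, -2.7, -3, -0.7, -14, 3, -30, -2.8, -3, -0.8, -15, 5, -29, -2.7, -2.9, -0.7, -17, 5, -28, -2.7, -3, -0.8, -18, 7, -27, -2.8, -3, -0.7
-20, 7, -25, -2.7, -3, -0.8, -21, 9, -24, -2.7, -2.9, -0.7, -22, 9, -22, -2.8, -3, -0.8, -24, 10, -21, -2.7, -3, -0.7, -25, 11, -19, -2.8, -3, -0.8
  ends [0.502 0.31  0.186] [-118.    -0.    93.5]
0, 20, 0, 0, 0, 0, 0, 20, 0, 0, 0, 0, 0, 20, 0, 0, 0, 0, 0, 20, 0, 0, 0, 0, 0, 20, 0, 0, 0, 0
  ends [0.549 0.313 0.098] [-118.    -0.    93.5]
```

>>> jog_arm(commands=[-12,2,-31,-2.7,-3,-0.7,-14,3,-30,-2.8,-3,-0.8,-15,5,-29,-2.7,-2.9,-0.7,-17,5,-28,-2.7,-3,-0.8,-18,7,-27,-2.8,-3,-0.7], gripper=-1)

```text
time: 0.6
position: [0.3946, 0.432, 0.1934]
eef_rot: [-104.4, -1.6, 79.1]
ft_force: [0.7, 0.1, -0.3]
finger_gap: 0.998
```

>>> jog_arm(commands=[-20,7,-25,-2.7,-3,-0.8,-21,9,-24,-2.7,-2.9,-0.7,-22,9,-22,-2.8,-3,-0.8,-24,10,-21,-2.7,-3,-0.7,-25,11,-19,-2.8,-3,-0.8])

```text
time: 1.1
position: [0.509, 0.3057, 0.185]
eef_rot: [-118.8, 0.5, 95.1]
ft_force: [1.3, 0.3, 0.2]
finger_gap: 0.997
```

```bash
python3 - <<'E'
from h import *
print(cur()[0],cur()[1].as_euler('xyz',degrees=True))
plan((C+n*.087,tool(93.5,-28),3),(C-n*.013,tool(93.5,-28),5))
E
```

```text
[0.50897883 0.30571885 0.18501055] [-118.78297359    0.49913278   95.07826346]
2, -1, 2, 0.3, 0.5, 0.1, 2, -1, 1, 0.2, 0.6, 0.1, 1, -2, 2, 0.3, 0.5, 0.1
  ends [0.502 0.31  0.186] [-118.     0.    93.5]
0, 20, -0, -0, 0, 0, 0, 20, -0, -0, 0, 0, 0, 20, -0, -0, 0, 0, 0, 20, -0, -0, 0, 0, 0, 20, -0, -0, 0, 0
  ends [0.549 0.313 0.098] [-118.     0.    93.5]
```

>>> jog_arm(commands=[2,-1,2,0.3,0.5,0.1,2,-1,1,0.2,0.6,0.1,1,-2,2,0.3,0.5,0.1,0,0,0,0,0,0])

```text
time: 1.5
position: [0.5023, 0.3073, 0.1853]
eef_rot: [-117.9, 0.1, 93.2]
ft_force: [0.2, 0.1, -0.3]
finger_gap: 1.002
```

>>> jog_arm(commands=[0,20,0,0,0,0,0,20,0,0,0,0,0,20,0,0,0,0,0,20,0,0,0,0])

```text
time: 1.9
position: [0.5398, 0.3153, 0.1156]
eef_rot: [-118.0, -0.2, 93.5]
ft_force: [0.2, 0.6, -0.6]
finger_gap: 0.999
```

```bash
python3 - <<'E'
from h import *
plan((C-n*.013,tool(93.5,-28),3))
d=vision.snapshot("scene"); a=cv2.resize(d["color"][80:230,80:260],(800,667),interpolation=2)[:600,:,::-1]; cv2.imwrite("pics/g1.png",a)
E
```

```text
-1, 7, 0, 0, -0, 0.1, -1, 7, 0, 0, -0.1, 0, -1, 6, 0, 0, 0, 0.1
  ends [0.549 0.313 0.098] [-118.    -0.    93.5]
```

View pics/g1.png

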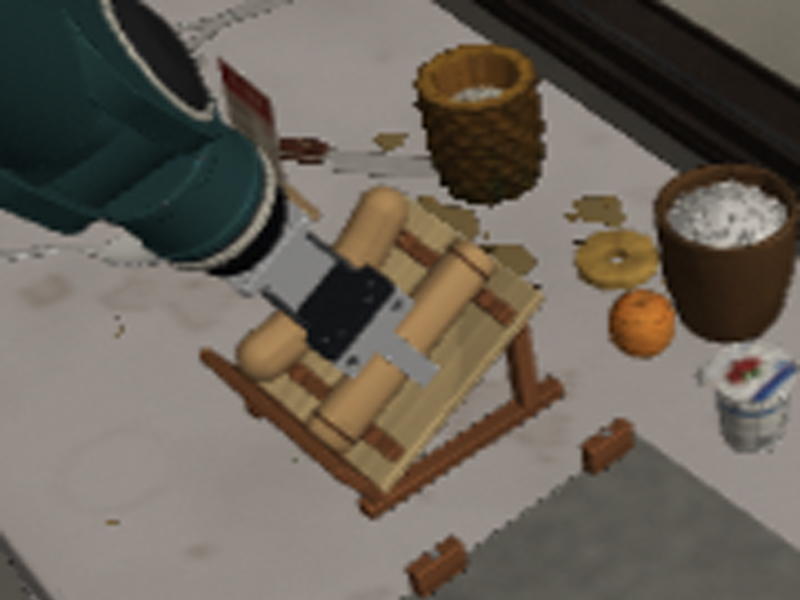

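The jaws straddle the straight pin at mid-length, around (400,340). I'll finish the descent, grip and lift along the board normal.

>>> jog_arm(commands=[-1,7,0,0,0,0,-1,7,0,0,0,0,-1,6,0,0,0,0,0,0,0,0,0,0])

```text
time: 2.35
position: [0.5494, 0.3135, 0.0946]
eef_rot: [-117.9, -0.1, 93.6]
ft_force: [0.7, -0.1, -0.2]
finger_gap: 0.995
```

>>> jog_arm(commands=[0,0,0,0,0,0,0,0,0,0,0,0,0,0,0,0,0,0,0,0,0,0,0,0,0,0,0,0,0,0], gripper=1, newtons=20)

```text
time: 2.85
position: [0.5494, 0.3141, 0.0963]
eef_rot: [-118.0, -0.2, 93.6]
ft_force: [-0.2, 1.1, -0.2]
finger_gap: 0.612
```

>>> jog_arm(commands=[0,0,0,0,0,0,0,0,0,0,0,0,0,-5,0,0,0,0,0,-10,0,0,0,0,0,-15,0,0,0,0])

```text
time: 3.35
position: [0.5342, 0.3124, 0.1227]
eef_rot: [-117.9, -0.1, 93.6]
ft_force: [0.4, 0.1, -0.7]
finger_gap: 0.417
```

```bash
python3 - <<'E'
from h import *
L=np.array([.578,-.114])
plan(([.52,.29,.2],tool(93.6,-26),4),([*L,.12],tool(94.4,0),11),([*L,.030],tool(94.4,0),5))
E
```

```text
-5, -19, -6, 0.5, -0, 0, -6, -19, -5, 0.4, -0, 0, -5, -19, -5, 0.5, -0.1, 0.1, -5, -19, -6, 0.5, 0, -0
  ends [0.52 0.29 0.2 ] [-116.     0.    93.6]
-37, 8, 1, 2.4, -0.1, -0, -37, 8, -0, 2.3, -0, -0, -37, 8, -0, 2.4, -0.1, -0.1, -37, 7, -0, 2.3, -0.1, 0, -37, 8, -1, 2.4, -0, 0
-37, 8, -1, 2.4, -0.1, -0, -37, 8, -1, 2.3, -0.1, -0, -37, 7, -1, 2.4, -0.1, -0, -37, 8, -2, 2.4, -0, -0.1, -37, 8, -2, 2.3, -0.1, 0
-37, 7, -2, 2.4, -0.1, -0
  ends [ 0.578 -0.114  0.12 ] [-90.    0.   94.4]
-0, 18, 0, -0, 0, -0, -0, 18, 0, -0, 0, -0, -0, 18, 0, -0, 0, -0, -0, 18, 0, -0, 0, -0, -0, 18, 0, -0, 0, -0
  ends [ 0.578 -0.114  0.03 ] [-90.    0.   94.4]
```

>>> jog_arm(commands=[-5,-19,-6,0.5,0,0,-6,-19,-5,0.5,0,0,-5,-19,-5,0.5,0,0,-5,-19,-6,0.5,0,0])

```text
time: 3.75
position: [0.5165, 0.2897, 0.204]
eef_rot: [-115.7, -0.0, 93.7]
ft_force: [0.1, -0.3, -1.8]
finger_gap: 0.419
```

>>> jog_arm(commands=[-37,8,1,2.4,0,0,-37,8,0,2.3,0,0,-37,8,0,2.4,-0.1,0,-37,7,0,2.3,-0.1,0,-37,8,-1,2.4,0,0])

```text
time: 4.25
position: [0.5413, 0.1075, 0.1739]
eef_rot: [-103.9, -0.5, 94.7]
ft_force: [1.1, 0.6, -0.2]
finger_gap: 0.421
```

>>> jog_arm(commands=[-37,8,-1,2.4,-0.1,0,-37,8,-1,2.3,-0.1,0,-37,7,-1,2.4,-0.1,0,-37,8,-2,2.4,0,0,-30,6,-2,2.3,-0.1,0])

```text
time: 4.75
position: [0.5676, -0.0749, 0.1395]
eef_rot: [-91.8, -0.8, 95.2]
ft_force: [-0.2, 1.6, -1.9]
finger_gap: 0.421
```

```bash
python3 - <<'E'
from h import *
L=np.array([.578,-.114])
plan(([*L,.10],tool(94.4,0),4),([*L,.030],tool(94.4,0),5))
E
```

```text
-10, 10, -1, 0.4, 0.2, 0.2, -10, 10, -2, 0.5, 0.2, 0.2, -10, 9, -2, 0.4, 0.2, 0.2, -10, 10, -1, 0.5, 0.2, 0.2
  ends [ 0.578 -0.114  0.1  ] [-90.   -0.   94.4]
-0, 14, -0, -0, 0, 0, -0, 14, -0, -0, 0, 0, -0, 14, -0, -0, 0, 0, -0, 14, -0, -0, 0, 0, -0, 14, -0, -0, 0, 0
  ends [ 0.578 -0.114  0.03 ] [-90.   -0.   94.4]
```

>>> jog_arm(commands=[-10,10,-1,0.4,0.2,0.2,-10,10,-2,0.5,0.2,0.2,-10,9,-2,0.4,0.2,0.2,-10,10,-1,0.5,0.2,0.2,0,0,0,0,0,0])

```text
time: 5.25
position: [0.5775, -0.1172, 0.0981]
eef_rot: [-89.8, -0.0, 94.3]
ft_force: [-0.9, 0.4, -0.9]
finger_gap: 0.42
```

>>> jog_arm(commands=[0,15,0,0,0,0,0,15,0,0,0,0,0,12,0,0,0,0,0,10,0,0,0,0,0,0,0,0,0,0])

```text
time: 5.75
position: [0.5768, -0.1143, 0.0412]
eef_rot: [-89.8, -0.1, 94.4]
ft_force: [-0.0, 0.3, -0.9]
finger_gap: 0.417
```

```bash
python3 - <<'E'
from h import *
L=np.array([.578,-.114])
plan(([*L,.029],tool(94.4,0),5))
d=vision.snapshot("scene"); a=cv2.resize(d["color"][130:330,150:380],(690,600),interpolation=2)[:,:,::-1]; cv2.imwrite("pics/g2.png",a)
E
```

```text
0, 2, -0, -0, 0, 0, 0, 3, -0, -0.1, 0, 0, 0, 2, -1, -0, 0, 0.1, 0, 3, 0, -0.1, 0, -0, 0, 2, -0, -0, 0, 0
  ends [ 0.578 -0.114  0.029] [-90.   -0.   94.4]
```

View pics/g2.png

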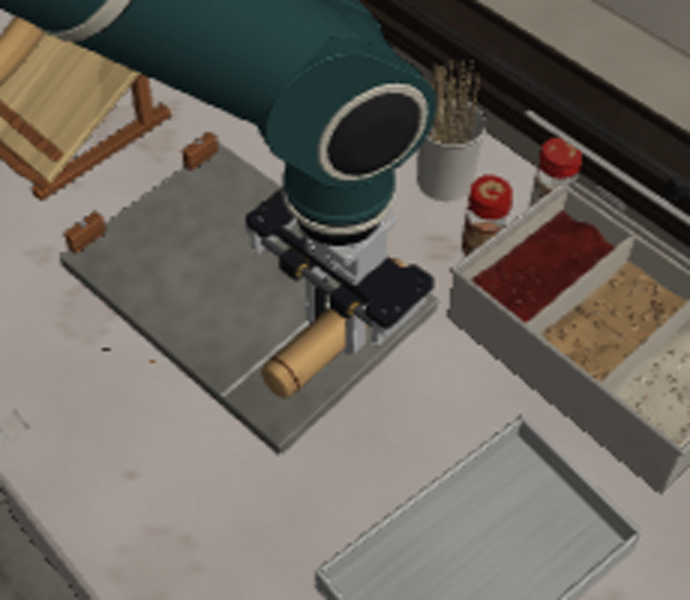

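The held pin, with its near end at (280,375), is parallel to the scribed line and on the open-end side of it. I'll lower it onto the stone.

>>> jog_arm(commands=[0,4,0,0,0,0,0,4,0,0,0,0,0,4,0,0,0,0,0,1,0,0,0,0,0,0,0,0,0,0])

```text
time: 6.3
position: [0.5781, -0.1145, 0.0292]
eef_rot: [-89.9, -0.1, 94.4]
ft_force: [-0.6, -0.0, -1.3]
finger_gap: 0.419
```

>>> jog_arm(commands=[0,2,0,0,0,0,0,0,0,0,0,0])

```text
time: 6.5
position: [0.5787, -0.1146, 0.0281]
eef_rot: [-90.0, -0.1, 94.4]
ft_force: [-0.0, 0.1, -0.9]
finger_gap: 0.42
```

>>> jog_arm(commands=[0,2,0,0,0,0,0,1,0,0,0,0,0,0,0,0,0,0])

```text
time: 6.8
position: [0.5795, -0.1146, 0.0276]
eef_rot: [-90.1, -0.1, 94.4]
ft_force: [0.1, 0.6, -0.5]
finger_gap: 0.418
```

>>> jog_arm(commands=[0,1,0,0,0,0,0,0,0,0,0,0,0,0,0,0,0,0])

```text
time: 7.1
position: [0.5799, -0.1147, 0.0274]
eef_rot: [-90.2, -0.1, 94.4]
ft_force: [-1.1, -0.8, 0.2]
finger_gap: 0.425
```

>>> jog_arm(commands=[0,0,0,0,0,0,0,0,0,0,0,0,0,0,0,0,0,0,0,0,0,0,0,0,0,0,0,0,0,0], gripper=-0.3)

```text
time: 7.6
position: [0.58, -0.1147, 0.0269]
eef_rot: [-90.2, -0.1, 94.4]
ft_force: [-0.3, -0.4, -0.2]
finger_gap: 0.65
```

```bash
python3 - <<'E'
from h import *
d=vision.snapshot("scene"); a=cv2.resize(d["color"][200:290,200:320],(800,600),interpolation=2)[:,:,::-1]; cv2.imwrite("pics/g3.png",a); print(bot.state()["finger_gap"],cur()[0])
E
```

```text
0.6515945700226018 [ 0.58003621 -0.11473346  0.026953  ]
```

View pics/g3.png

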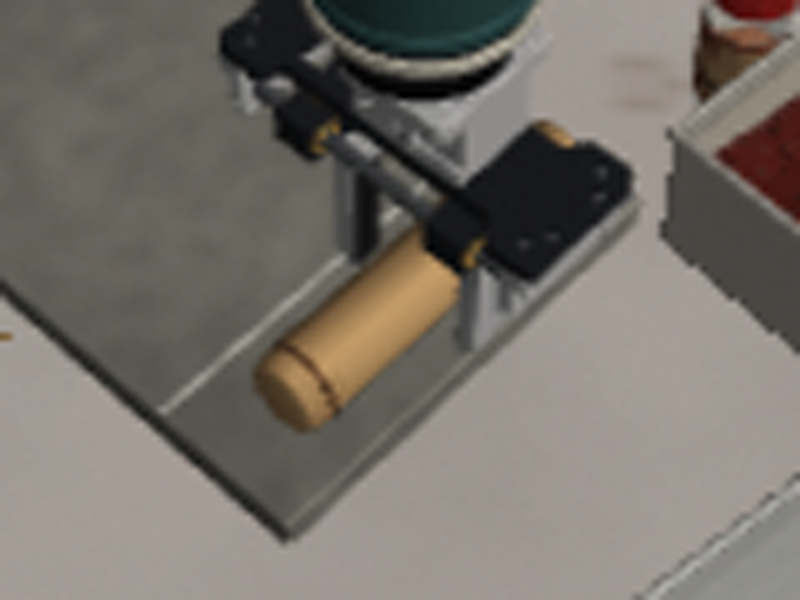

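The pin lies free on the stone before the line, with its near end at (300,390) and fingers clear on both sides. I'll rise, then turn so the jaws run along the pin and tilt to push from behind.

```bash
cat >> h.py <<'E'
SC=np.array([.5682,.0177]); SY=4.4
def slab(x,y,z): 
    return np.array([SC[0]+x*c_(SY)-y*s_(SY),SC[1]+x*s_(SY)+y*c_(SY),z])
def toslab(p):
    d=np.asarray(p)[...,:2]-SC; return np.stack([d[...,0]*c_(SY)+d[...,1]*s_(SY),-d[...,0]*s_(SY)+d[...,1]*c_(SY)],-1)
E
python3 - <<'E'
from h import *
p,R=cur()
plan((p+[0,0,.09],R,4),(slab(.01,-.20,.11),tool(SY,20),13))
E
```

```text
0, -22, -0, 0, -0, 0, 0, -23, -0, 0, 0, 0, 0, -22, -0, 0, 0, 0, 0, -23, -0, 0, 0, 0
  ends [ 0.58  -0.115  0.117] [-90.2  -0.1  94.4]
-5, 1, -1, 1.2, 6.9, -1.2, -5, -0, -1, 1.2, 6.8, -1.2, -5, 0, -2, 1.2, 6.9, -1.2, -5, 0, -2, 1.2, 6.8, -1.2, -4, 0, -3, 1.3, 6.9, -1.1
-4, 0, -4, 1.2, 6.8, -1.2, -3, -0, -4, 1.2, 6.9, -1.2, -3, -1, -4, 1.2, 6.8, -1.2, -3, -0, -5, 1.2, 6.9, -1.2, -2, -1, -4, 1.2, 6.8, -1.2
-1, -1, -5, 1.3, 6.9, -1.2, -0, -1, -5, 1.2, 6.8, -1.2, -0, -1, -5, 1.2, 6.9, -1.2
  ends [ 0.594 -0.18   0.11 ] [-70.   -0.    4.4]
```

>>> jog_arm(commands=[0,-15,0,0,0,0,0,-25,0,0,0,0,0,-25,0,0,0,0,0,-25,0,0,0,0])

```text
time: 8.05
position: [0.5779, -0.1148, 0.1198]
eef_rot: [-89.9, -0.1, 94.4]
ft_force: [0.4, 0.3, 0.4]
finger_gap: 0.648
```

>>> jog_arm(commands=[-5,1,-1,1.2,6.9,-1.2,-5,0,-1,1.2,6.8,-1.2,-5,0,-2,1.2,6.9,-1.2,-5,0,-2,1.2,6.8,-1.2,-4,0,-3,1.3,6.9,-1.1])

```text
time: 8.55
position: [0.586, -0.1395, 0.1289]
eef_rot: [-82.6, -4.2, 58.9]
ft_force: [0.3, -0.1, -0.6]
finger_gap: 0.65
```

>>> jog_arm(commands=[-4,0,-4,1.2,6.8,-1.2,-3,0,-4,1.2,6.9,-1.2,-3,-1,-4,1.2,6.8,-1.2,-3,0,-5,1.2,6.9,-1.2,-2,-1,-4,1.2,6.8,-1.2])

```text
time: 9.05
position: [0.5918, -0.1655, 0.1321]
eef_rot: [-73.9, -3.3, 22.8]
ft_force: [-0.6, 0.6, 0.1]
finger_gap: 0.657
```

```bash
python3 - <<'E'
from h import *
print(bot.state()["q"].round(0),toslab(cur()[0]))
plan((slab(.01,-.21,.11),tool(SY,20),5),(slab(.01,-.21,.026),tool(SY,20),5))
for n in("scene","top"):
    d=vision.snapshot(n); P=cloud(d); S=toslab(P); hs=cv2.cvtColor(d["color"],cv2.COLOR_RGB2HSV)
    m=(abs(S[...,0])<.12)&(S[...,1]>-.17)&(S[...,1]<.14)&(P[...,2]>.03)&(P[...,2]<.066)&(hs[...,1]>80)
    print(n,m.sum()); q=np.c_[S[m],P[m][:,2]]
    if m.sum()>20: print(np.percentile(q,[1,50,99],axis=0).round(3), cv2.minAreaRect(q[:,:2].astype(np.float32)))
E
```

```text
[  3.  35.  25.  92. -29.  70.  62.] [ 0.0094463  -0.18451437]
-2, 3, -6, 0.7, 3.7, -0.5, -1, 3, -6, 0.6, 3.7, -0.6, -1, 2, -6, 0.7, 3.7, -0.5, -1, 3, -6, 0.6, 3.7, -0.5, -0, 2, -6, 0.7, 3.6, -0.5
  ends [ 0.594 -0.191  0.11 ] [-70.    0.    4.5]
-0, 16, -6, -0, 0, -0, -0, 16, -6, -0, 0, -0, -0, 15, -6, -0, 0, -0, -0, 16, -5, -0, 0, -0, -0, 16, -6, -0, 0, -0
  ends [ 0.594 -0.191  0.026] [-70.    0.    4.5]
scene 489
[[-0.087 -0.154  0.035]
 [-0.038 -0.14   0.057]
 [ 0.023 -0.118  0.064]] ((-0.030865922570228577, -0.13509869575500488), (0.11478719115257263, 0.03766929358243942), 0.07568647712469101)
top 721
[[-0.085 -0.152  0.046]
 [ 0.006 -0.133  0.058]
 [ 0.098 -0.116  0.064]] ((0.006624259054660797, -0.13460613787174225), (0.037643224000930786, 0.18758265674114227), 89.31993103027344)
```

>>> jog_arm(commands=[-2,3,-6,0.7,3.7,-0.5,-1,3,-6,0.6,3.7,-0.6,-1,2,-6,0.7,3.7,-0.5,-1,3,-6,0.6,3.7,-0.5,0,2,-6,0.7,3.6,-0.5], gripper=-1)

```text
time: 9.65
position: [0.5957, -0.1886, 0.1142]
eef_rot: [-70.1, -0.4, 5.4]
ft_force: [-0.2, 0.5, 0.5]
finger_gap: 0.997
```

>>> jog_arm(commands=[0,16,-6,0,0,0,0,16,-6,0,0,0,0,15,-6,0,0,0,0,16,-5,0,0,0,0,0,0,0,0,0])

```text
time: 10.15
position: [0.5959, -0.1863, 0.0415]
eef_rot: [-70.1, -0.5, 6.3]
ft_force: [0.9, -0.1, 0.3]
finger_gap: 0.997
```

```bash
python3 - <<'E'
from h import *
p,R=cur();print(p,toslab(p),R.as_euler('xyz',degrees=True))
plan((slab(.007,-.21,.026),tool(SY,20),3),(slab(.007,-.17,.026),tool(SY,20),4))
E
```

```text
[ 0.59592796 -0.18629261  0.04145383] [ 0.01199612 -0.20551866] [-70.1260385   -0.514667     6.25703799]
-2, 4, -3, 0, 0.6, -0, -1, 5, -3, 0.1, 0.7, -0.1, -2, 4, -3, 0, 0.6, -0
  ends [ 0.591 -0.191  0.026] [-70.    0.    4.4]
-0, 3, 9, 0, 0, -0, -0, 4, 10, 0, 0, -0, -0, 3, 9, 0, 0, -0, -0, 4, 9, 0, 0, -0
  ends [ 0.588 -0.151  0.026] [-70.    0.    4.4]
```

>>> jog_arm(commands=[-2,4,-3,0,0.6,0,-1,5,-3,0,0.7,0,-2,4,-3,0,0.6,0,0,0,0,0,0,0])

```text
time: 10.55
position: [0.5913, -0.1913, 0.0251]
eef_rot: [-70.1, 0.2, 4.4]
ft_force: [1.2, -0.2, 0.5]
finger_gap: 0.999
```

>>> jog_arm(commands=[0,3,9,0,0,0,0,4,10,0,0,0,0,3,9,0,0,0,0,0,0,0,0,0])

```text
time: 10.95
position: [0.5893, -0.1584, 0.0262]
eef_rot: [-70.1, 0.1, 4.4]
ft_force: [0.1, 0.1, 0.1]
finger_gap: 0.998
```

```bash
cat >> h.py <<'E'
def pin():
    for n in("scene","top"):
        d=vision.snapshot(n); P=cloud(d); S=toslab(P); hs=cv2.cvtColor(d["color"],cv2.COLOR_RGB2HSV)
        m=(abs(S[...,0])<.12)&(S[...,1]>-.17)&(S[...,1]<.16)&(P[...,2]>.03)&(P[...,2]<.066)&(hs[...,1]>80)&(hs[...,2]>110)
        q=np.c_[S[m],P[m][:,2]]
        if m.sum()>20: print(n,m.sum(),"x",np.percentile(q[:,0],[1,99]).round(3),"ridge y",np.median(q[q[:,2]>.057,1]).round(4),"zmax",np.percentile(q[:,2],98).round(3), cv2.minAreaRect(q[:,:2].astype(np.float32)))
def where():
    p,R=cur();print(p.round(4),toslab(p).round(4),R.as_euler('xyz',degrees=True).round(1))
E
python3 - <<'E'
from h import *
where(); pin()
E
```

```text
[ 0.5893 -0.1584  0.0262] [ 0.0076 -0.1772] [-70.1   0.1   4.4]
scene 431 x [-0.096  0.093] ridge y -0.1344 zmax 0.063 ((-0.0011967271566390991, 0.0022332370281219482), (0.31288936734199524, 0.2068711221218109), 89.82308959960938)
top 790 x [-0.097  0.1  ] ridge y -0.1335 zmax 0.063 ((-0.0011439323425292969, 0.003272801637649536), (0.31301283836364746, 0.2100745439529419), 89.88327026367188)
```

>>> jog_arm(commands=[0,3,8,0,0,0,0,3,8,0,0,0,0,3,8,0,0,0,0,3,8,0,0,0,0,3,8,0,0,0])

```text
time: 11.55
position: [0.5858, -0.1157, 0.0256]
eef_rot: [-70.3, 0.1, 4.2]
ft_force: [0.1, -1.3, -0.2]
finger_gap: 1.001
```

>>> jog_arm(commands=[0,3,8,0,0,0,0,3,8,0,0,0,0,0,0,0,0,0,0,0,0,0,0,0])

```text
time: 11.95
position: [0.5844, -0.095, 0.0254]
eef_rot: [-70.2, 0.1, 4.4]
ft_force: [0.0, -0.1, -0.5]
finger_gap: 0.999
```

```bash
python3 - <<'E'
from h import *
where(); pin()
d=vision.snapshot("scene"); a=cv2.resize(d["color"][185:290,180:320],(800,600),interpolation=2)[:,:,::-1]; cv2.imwrite("pics/g4.png",a)
E
```

```text
[ 0.5844 -0.095   0.0254] [ 0.0075 -0.1136] [-70.2   0.1   4.4]
scene 262 x [-0.097  0.095] ridge y -0.0738 zmax 0.063 ((-0.0005767270922660828, 0.031912580132484436), (0.25377991795539856, 0.20671167969703674), 89.15025329589844)
top 790 x [-0.096  0.1  ] ridge y -0.0695 zmax 0.064 ((-0.0006467178463935852, 0.03511977940797806), (0.21005186438560486, 0.24940310418605804), 0.009336812421679497)
```

View pics/g4.png

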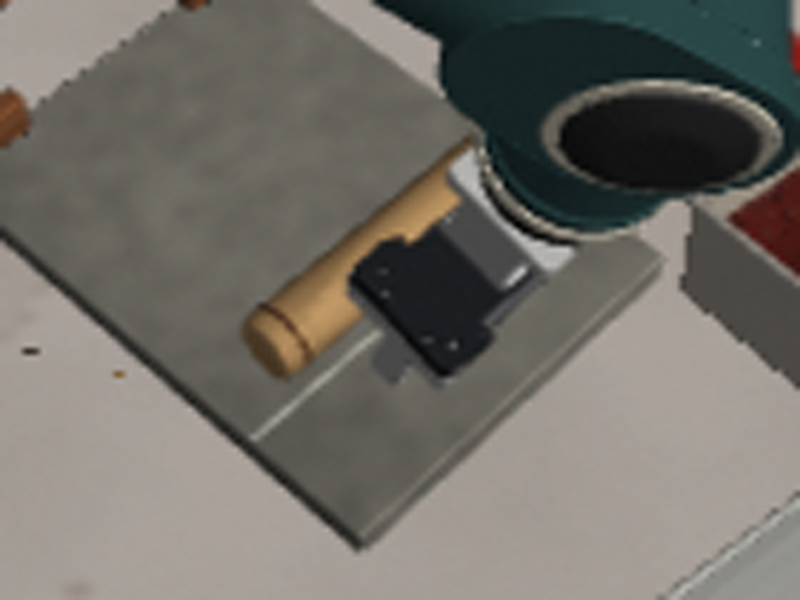

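The pin has moved past the line to y ≈ -0.07 and stayed square. It lies ahead of the fingertips by more than contact distance, so it rolled on freely. I'll continue with short strokes and pauses.

>>> jog_arm(commands=[0,4,10,0,0,0,0,4,10,0,0,0,0,4,10,0,0,0,0,4,10,0,0,0,0,0,0,0,0,0])

```text
time: 12.6
position: [0.5807, -0.0486, 0.0235]
eef_rot: [-70.2, 0.1, 4.3]
ft_force: [0.4, 0.1, 0.6]
finger_gap: 1.0
```

>>> jog_arm(commands=[0,0,0,0,0,0,0,0,0,0,0,0,0,0,0,0,0,0])

```text
time: 12.9
position: [0.5808, -0.0487, 0.0237]
eef_rot: [-70.2, 0.1, 4.3]
ft_force: [-0.6, -0.5, -0.2]
finger_gap: 1.002
```

```bash
python3 - <<'E'
from h import *
where(); pin()
E
```

```text
[ 0.5808 -0.0487  0.0237] [ 0.0075 -0.0671] [-70.2   0.1   4.3]
scene 380 x [-0.091  0.092] ridge y -0.0085 zmax 0.063 ((0.0014748647809028625, 0.06603798270225525), (0.18651613593101501, 0.21008199453353882), 89.94268035888672)
top 798 x [-0.097  0.099] ridge y -0.0042 zmax 0.064 ((-0.001024387776851654, 0.06794601678848267), (0.18356207013130188, 0.20952220261096954), 89.90350341796875)
```

>>> jog_arm(commands=[0,1,11,0,0,0,0,3,10,0,0,0,0,3,10,0,0,0,0,4,10,0,0,0,0,4,10,0,0,0])

```text
time: 13.5
position: [0.5765, 0.0074, 0.0272]
eef_rot: [-70.2, 0.1, 4.2]
ft_force: [0.2, -0.7, -0.2]
finger_gap: 1.001
```

>>> jog_arm(commands=[0,3,10,0,0,0,0,3,10,0,0,0,0,0,0,0,0,0,0,0,0,0,0,0])

```text
time: 13.9
position: [0.5745, 0.033, 0.0284]
eef_rot: [-70.2, 0.1, 4.4]
ft_force: [-0.1, 0.2, 0.1]
finger_gap: 0.997
```

```bash
python3 - <<'E'
from h import *
bot.state(); where(); pin()
E
```

```text
[0.5745 0.033  0.0284] [0.0074 0.0148] [-70.2   0.1   4.4]
scene 167 x [-0.096  0.09 ] ridge y 0.0588 zmax 0.063 ((-0.001758471131324768, 0.09959402680397034), (0.11793851852416992, 0.20451796054840088), 89.7247085571289)
top 797 x [-0.097  0.1  ] ridge y 0.0656 zmax 0.064 ((-0.0008097514510154724, 0.10269005596637726), (0.21038757264614105, 0.11411882191896439), 0.031879544258117676)
```

>>> jog_arm(commands=[0,4,8,0,0,0,0,4,8,0,0,0,0,3,8,0,0,0,0,3,8,0,0,0,0,3,8,0,0,0])

```text
time: 14.5
position: [0.5711, 0.0775, 0.0255]
eef_rot: [-70.2, 0.1, 4.2]
ft_force: [0.1, 0.6, -0.4]
finger_gap: 1.0
```

>>> jog_arm(commands=[0,3,8,0,0,0,0,3,8,0,0,0,0,0,0,0,0,0,0,0,0,0,0,0,0,0,0,0,0,0])

```text
time: 15.0
position: [0.5694, 0.0981, 0.0253]
eef_rot: [-70.2, 0.1, 4.4]
ft_force: [-0.3, -0.4, 0.8]
finger_gap: 1.002
```

```bash
python3 - <<'E'
from h import *
where(); pin()
E
```

```text
[0.5694 0.0981 0.0253] [0.0074 0.08  ] [-70.2   0.1   4.4]
scene 149 x [-0.096 -0.037] ridge y 0.1236 zmax 0.063 ((-0.06804558634757996, 0.13284948468208313), (0.04378349334001541, 0.07321182638406754), 23.40304183959961)
top 825 x [-0.097  0.1  ] ridge y 0.1284 zmax 0.064 ((-0.0008578002452850342, 0.1344856470823288), (0.05075504258275032, 0.21016640961170197), 89.95762634277344)
```

>>> jog_arm(commands=[0,2,6,0,0,0,0,2,6,0,0,0,0,2,4,0,0,0,0,1,4,0,0,0,0,1,3,0,0,0])

```text
time: 15.6
position: [0.5676, 0.1235, 0.0256]
eef_rot: [-70.2, 0.1, 4.3]
ft_force: [0.2, 0.4, -0.6]
finger_gap: 0.997
```

```bash
python3 - <<'E'
from h import *
where(); pin()
E
```

```text
[0.5676 0.1235 0.0256] [0.0075 0.1055] [-70.2   0.1   4.3]
scene 136 x [-0.098 -0.042] ridge y 0.1332 zmax 0.062 ((-0.0717262476682663, 0.13512660562992096), (0.06113627180457115, 0.045573826879262924), 2.9766805171966553)
top 820 x [-0.094  0.101] ridge y 0.1341 zmax 0.063 ((-0.0005706250667572021, 0.13668446242809296), (0.20986999571323395, 0.04596855491399765), 0.14856581389904022)
```

>>> jog_arm(commands=[0,1,2,0,0,0,0,1,2,0,0,0,0,0,0,0,0,0])

```text
time: 16.0
position: [0.5675, 0.1269, 0.025]
eef_rot: [-70.3, 0.1, 4.2]
ft_force: [-0.8, -0.2, 0.3]
finger_gap: 0.998
```

>>> jog_arm(commands=[0,-1,-2,0,0,0,0,-2,-6,0,0,0,0,-3,-8,0,0,0,0,-4,-10,0,0,0,0,-12,-15,0,0,0])

```text
time: 16.5
position: [0.5704, 0.0797, 0.0315]
eef_rot: [-70.2, 0.1, 4.4]
ft_force: [-0.4, -0.1, -0.3]
finger_gap: 1.001
```

```bash
python3 - <<'E'
from h import *
where(); pin()
N=tool(93.5,-28)
plan((slab(.0,.02,.20),tool(30,-10),6),(B+n*.10+[-.0,-.0,0],N,10))
d=vision.snapshot("top"); a=cv2.resize(d["color"][160:270,90:320],(800,383),interpolation=2)[:,:,::-1]; cv2.imwrite("pics/g5.png",a)
E
```

```text
[0.5704 0.0797 0.0315] [0.0069 0.0617] [-70.2   0.1   4.4]
scene 247 x [-0.092  0.049] ridge y 0.1332 zmax 0.063 ((-0.02663877233862877, 0.1300283819437027), (0.04177149757742882, 0.15840448439121246), 83.64482116699219)
top 822 x [-0.097  0.101] ridge y 0.1336 zmax 0.063 ((-0.0007764622569084167, 0.13681049644947052), (0.2095388025045395, 0.04595896974205971), 0.06647919118404388)
-1, -28, 3, -4.9, -4.3, 0.4, -2, -29, 1, -4.8, -4.4, 0.3, -1, -29, -1, -4.9, -4.3, 0.4, -2, -28, -3, -4.8, -4.4, 0.4, -2, -28, -6, -4.9, -4.3, 0.3
-3, -27, -8, -4.9, -4.4, 0.4
  ends [0.567 0.038 0.2  ] [-100.    0.   30.]
12, -5, 35, -1.6, -6, -2.1, 16, -6, 34, -1.6, -6, -2.1, 20, -6, 32, -1.6, -6.1, -2, 23, -6, 29, -1.6, -6, -2.1, 26, -6, 27, -1.6, -6, -2.1
29, -6, 23, -1.6, -6.1, -2.1, 32, -5, 21, -1.7, -6, -2, 34, -5, 16, -1.6, -6, -2.1, 35, -4, 13, -1.6, -6, -2.1, 37, -2, 9, -1.6, -6, -2.1
  ends [0.493 0.409 0.19 ] [-1.18e+02 -1.00e-01  9.35e+01]
```

View pics/g5.png

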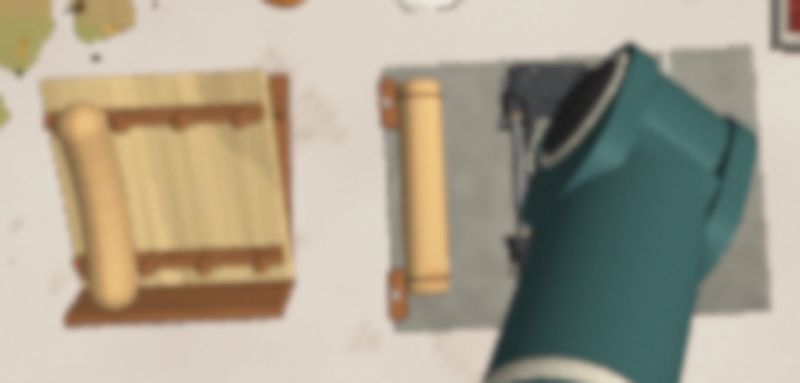

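The straight pin lies against both blocks (image x ≈ 425) and square, with ridge y ≈ 0.134. Now the bowed pin.

>>> jog_arm(commands=[-1,-28,3,-4.9,-4.3,0.4,-2,-29,1,-4.8,-4.4,0.3,-1,-29,-1,-4.9,-4.3,0.4,-2,-28,-3,-4.8,-4.4,0.4,-2,-28,-6,-4.9,-4.3,0.3])

```text
time: 17.15
position: [0.5667, 0.0422, 0.1738]
eef_rot: [-95.7, -0.5, 26.1]
ft_force: [-0.0, 0.1, -0.1]
finger_gap: 0.997
```

>>> jog_arm(commands=[-3,-27,-8,-4.9,-4.4,0.4,12,-5,35,-1.6,-6,-2.1,16,-6,34,-1.6,-6,-2.1,20,-6,32,-1.6,-6.1,-2,23,-6,29,-1.6,-6,-2.1])

```text
time: 17.65
position: [0.5362, 0.1874, 0.2015]
eef_rot: [-108.3, -2.0, 56.8]
ft_force: [1.1, 0.2, -0.5]
finger_gap: 1.001
```

```bash
python3 - <<'E'
from h import *
where()
plan((B+n*.09,tool(93.5,-28),8))
E
```

```text
[0.5362 0.1874 0.2015] [-0.0189  0.1717] [-108.3   -2.    56.8]
20, -3, 19, -1.1, -4.3, -1.6, 22, -3, 18, -1.1, -4.3, -1.6, 24, -2, 16, -1.1, -4.3, -1.5, 24, -2, 14, -1.1, -4.4, -1.6, 25, -2, 12, -1.1, -4.3, -1.6
27, -1, 10, -1.1, -4.3, -1.6, 27, -0, 8, -1, -4.3, -1.6, 27, -0, 6, -1.1, -4.3, -1.6
  ends [0.498 0.409 0.181] [-1.18e+02 -1.00e-01  9.35e+01]
```

>>> jog_arm(commands=[20,-3,19,-1.1,-4.3,-1.6,22,-3,18,-1.1,-4.3,-1.6,24,-2,16,-1.1,-4.3,-1.5,24,-2,14,-1.1,-4.4,-1.6,25,-2,12,-1.1,-4.3,-1.6])

```text
time: 18.15
position: [0.5062, 0.3348, 0.1896]
eef_rot: [-114.8, -1.6, 81.2]
ft_force: [0.5, 0.4, -1.0]
finger_gap: 0.997
```

>>> jog_arm(commands=[27,-1,10,-1.1,-4.3,-1.6,27,0,8,-1,-4.3,-1.6,22,0,6,-1.1,-3.5,-1.6,0,0,0,0,0,0])

```text
time: 18.55
position: [0.4864, 0.4216, 0.1805]
eef_rot: [-118.4, -0.4, 95.5]
ft_force: [-0.1, 0.5, -0.6]
finger_gap: 0.998
```

```bash
python3 - <<'E'
from h import *
where()
plan((B+n*.085,tool(93.5,-28),3),(B-n*.014,tool(93.5,-28),5))
E
```

```text
[0.4864 0.4216 0.1805] [-0.0505  0.409 ] [-118.4   -0.4   95.5]
-5, 3, -3, 0.1, 0.5, 0.4, -4, 3, -3, 0.2, 0.6, 0.5, -5, 3, -3, 0.1, 0.5, 0.4
  ends [0.5   0.409 0.177] [-118.     0.    93.5]
0, 20, -0, 0, 0, -0, 0, 20, -0, 0, 0, -0, 0, 19, -0, 0, 0, -0, 0, 20, -0, 0, 0, -0, 0, 20, -0, 0, 0, -0
  ends [0.546 0.412 0.089] [-118.     0.    93.5]
```

>>> jog_arm(commands=[-5,3,-3,0.1,0.5,0.4,-4,3,-3,0.2,0.6,0.5,-5,3,-3,0.1,0.5,0.4,0,0,0,0,0,0])

```text
time: 18.95
position: [0.5024, 0.4056, 0.1766]
eef_rot: [-118.0, 0.1, 93.1]
ft_force: [0.3, -0.8, -0.3]
finger_gap: 0.998
```

>>> jog_arm(commands=[0,20,0,0,0,0,0,20,0,0,0,0,0,19,0,0,0,0,0,15,0,0,0,0,0,0,0,0,0,0])

```text
time: 19.45
position: [0.5408, 0.4053, 0.1104]
eef_rot: [-118.1, -0.0, 92.8]
ft_force: [-0.3, -0.1, -0.1]
finger_gap: 0.997
```

```bash
python3 - <<'E'
from h import *
where()
plan((B-n*.014,tool(93.5,-28),3))
E
```

```text
[0.5408 0.4053 0.1104] [0.0024 0.3885] [-118.1   -0.    92.8]
2, 7, 2, 0, -0.2, -0.1, 2, 7, 1, 0, -0.2, -0.1, 2, 7, 2, 0.1, -0.2, -0.1
  ends [0.546 0.412 0.09 ] [-118.     0.    93.4]
```

>>> jog_arm(commands=[2,7,2,0,-0.2,0,2,7,1,0,-0.2,0,2,6,2,0,-0.2,0,0,0,0,0,0,0])

```text
time: 19.85
position: [0.5457, 0.4126, 0.0904]
eef_rot: [-118.1, 0.2, 93.4]
ft_force: [-0.3, -0.8, 0.3]
finger_gap: 1.001
```

>>> jog_arm(commands=[0,0,0,0,0,0,0,0,0,0,0,0,0,0,0,0,0,0,0,0,0,0,0,0,0,0,0,0,0,0], gripper=1, newtons=25)

```text
time: 20.35
position: [0.5456, 0.4132, 0.0915]
eef_rot: [-118.1, 0.2, 93.4]
ft_force: [0.3, -0.3, -0.6]
finger_gap: 0.611
```

>>> jog_arm(commands=[0,0,0,0,0,0,0,0,0,0,0,0,0,0,0,0,0,0,0,-5,0,0,0,0,0,-10,0,0,0,0])

```text
time: 20.85
position: [0.5379, 0.4126, 0.1044]
eef_rot: [-118.1, 0.2, 93.4]
ft_force: [-0.7, 0.3, -1.5]
finger_gap: 0.422
```

>>> jog_arm(commands=[0,-20,0,0,0,0,0,-25,0,0,0,0,0,-25,0,0,0,0,0,-20,0,0,0,0])

```text
time: 21.25
position: [0.493, 0.4078, 0.1867]
eef_rot: [-118.0, 0.4, 93.2]
ft_force: [0.3, -0.4, -0.8]
finger_gap: 0.423
```

```bash
python3 - <<'E'
from h import *
where()
T=np.array([.519,-.3615])
plan(([.47,.33,.26],tool(92,-20),3),([.50,-.0,.24],tool(90,-8),8),([*T,.17],tool(85.5,0),9),([*T,.035],tool(85.5,0),6))
E
```

```text
[0.493  0.4078 0.1867] [-0.0451  0.3948] [-118.     0.4   93.2]
-26, -26, -3, 2.7, 0.4, 0, -25, -26, -3, 2.6, 0.5, 0.1, -26, -25, -1, 2.7, 0.4, 0
  ends [0.47 0.33 0.26] [-110.   -0.   92.]
-41, 3, -1, 1.5, 0.2, 0.1, -42, 3, -2, 1.5, 0.3, 0, -41, 3, -2, 1.5, 0.2, 0.1, -41, 3, -2, 1.5, 0.3, 0.1, -42, 3, -2, 1.5, 0.2, 0
-41, 3, -3, 1.5, 0.3, 0.1, -41, 4, -3, 1.5, 0.2, 0, -41, 2, -3, 1.5, 0.3, 0.1
  ends [0.5   0.    0.241] [-98.  -0.  90.]
-40, 8, -1, 0.9, 0.5, 0, -40, 8, -1, 0.9, 0.5, 0.1, -41, 8, -2, 0.9, 0.5, 0, -40, 8, -3, 0.8, 0.5, 0, -40, 8, -3, 0.9, 0.5, 0.1
-40, 8, -3, 0.9, 0.5, 0, -40, 8, -4, 0.9, 0.5, 0.1, -40, 8, -4, 0.9, 0.5, -0, -40, 8, -5, 0.9, 0.4, 0
  ends [ 0.519 -0.361  0.17 ] [-90.   -0.   85.5]
-0, 22, -0, -0, 0, 0, -0, 23, -0, -0, 0, 0, -0, 22, -0, -0, 0, 0, -0, 23, -0, -0, 0, 0, -0, 22, -0, -0, 0, 0
-0, 23, -0, -0, 0, 0
  ends [ 0.519 -0.361  0.035] [-90.   -0.   85.5]
```

>>> jog_arm(commands=[-26,-26,-3,2.7,0.4,0,-25,-26,-3,2.6,0.5,0,-26,-25,-1,2.7,0.4,0,-41,3,-1,1.5,0.2,0.1,-42,3,-2,1.5,0.3,0])

```text
time: 21.75
position: [0.4724, 0.2475, 0.2625]
eef_rot: [-106.6, -0.5, 92.2]
ft_force: [0.0, -0.2, -2.5]
finger_gap: 0.421
```

>>> jog_arm(commands=[-41,3,-2,1.5,0.2,0.1,-41,3,-2,1.5,0.3,0.1,-42,3,-2,1.5,0.2,0,-41,3,-3,1.5,0.3,0.1,-41,4,-3,1.5,0.2,0])

```text
time: 22.25
position: [0.4907, 0.0335, 0.2505]
eef_rot: [-98.9, -1.0, 91.0]
ft_force: [0.7, 0.1, -2.4]
finger_gap: 0.417
```

>>> jog_arm(commands=[-41,2,-3,1.5,0.3,0.1,-40,8,-1,0.9,0.5,0,-40,8,-1,0.9,0.5,0.1,-41,8,-2,0.9,0.5,0,-40,8,-3,0.8,0.5,0])

```text
time: 22.75
position: [0.5025, -0.1748, 0.2163]
eef_rot: [-93.9, -1.5, 88.8]
ft_force: [0.6, 0.8, -1.2]
finger_gap: 0.421
```

```bash
python3 - <<'E'
from h import *
where()
T=np.array([.519,-.3615])
plan(([*T,.16],tool(85.5,0),7))
E
```

```text
[ 0.5025 -0.1748  0.2163] [-0.0803 -0.1868] [-93.9  -1.5  88.8]
-27, 8, -2, 0.6, 0.5, 0.2, -27, 7, -3, 0.5, 0.4, 0.3, -26, 8, -3, 0.6, 0.5, 0.2, -27, 8, -3, 0.5, 0.4, 0.2, -27, 7, -4, 0.6, 0.5, 0.3
-26, 8, -4, 0.5, 0.4, 0.2, -27, 8, -4, 0.6, 0.5, 0.2
  ends [ 0.519 -0.362  0.16 ] [-90.   -0.   85.5]
```

>>> jog_arm(commands=[-27,8,-2,0.6,0.5,0.2,-27,7,-3,0.5,0.4,0.3,-26,8,-3,0.6,0.5,0.2,-27,8,-3,0.5,0.4,0.2,-27,7,-4,0.6,0.5,0.3])

```text
time: 23.25
position: [0.5116, -0.3144, 0.1767]
eef_rot: [-91.0, -0.7, 86.2]
ft_force: [0.5, 0.3, -0.1]
finger_gap: 0.42
```

>>> jog_arm(commands=[-20,8,-4,0.5,0.4,0.2,-5,8,-4,0.6,0.5,0.2,0,0,0,0,0,0])

```text
time: 23.55
position: [0.5167, -0.3425, 0.1601]
eef_rot: [-89.7, -0.3, 85.1]
ft_force: [0.3, 1.7, -2.4]
finger_gap: 0.416
```

```bash
python3 - <<'E'
from h import *
where()
T=np.array([.519,-.3615])
plan(([*T,.12],tool(85.5,0),3),([*T,.03],tool(85.5,0),5))
E
```

```text
[ 0.5167 -0.3425  0.1601] [-0.0789 -0.3551] [-89.7  -0.3  85.1]
-6, 13, -1, -0.1, -0.1, 0.1, -7, 14, -2, -0.1, -0.2, 0.1, -6, 13, -1, -0.1, -0.1, 0.1
  ends [ 0.519 -0.362  0.12 ] [-90.   -0.   85.5]
-0, 18, 0, 0, 0, 0, -0, 18, 0, 0, 0, 0, -0, 18, 0, 0, 0, 0, -0, 18, 0, 0, 0, 0, -0, 18, 0, 0, 0, 0
  ends [ 0.519 -0.361  0.03 ] [-90.   -0.   85.5]
```

>>> jog_arm(commands=[-6,13,-1,0,0,0,-7,14,-2,0,0,0,-6,13,-1,0,0,0,0,15,0,0,0,0,0,15,0,0,0,0])

```text
time: 24.05
position: [0.5202, -0.3599, 0.0867]
eef_rot: [-89.9, -0.4, 85.3]
ft_force: [0.1, 0.4, -2.4]
finger_gap: 0.421
```

>>> jog_arm(commands=[0,15,0,0,0,0,0,15,0,0,0,0,0,15,0,0,0,0,0,8,0,0,0,0,0,0,0,0,0,0])

```text
time: 24.55
position: [0.5189, -0.3577, 0.0257]
eef_rot: [-89.7, -0.5, 85.3]
ft_force: [-0.5, 0.5, -0.4]
finger_gap: 0.419
```

```bash
python3 - <<'E'
from h import *
where()
d=vision.snapshot("scene"); a=cv2.resize(d["color"][230:384,220:400],(700,599),interpolation=2)[:,:,::-1]; cv2.imwrite("pics/g6.png",a)
E
```

```text
[ 0.5189 -0.3577  0.0257] [-0.078  -0.3705] [-89.7  -0.5  85.3]
```

View pics/g6.png

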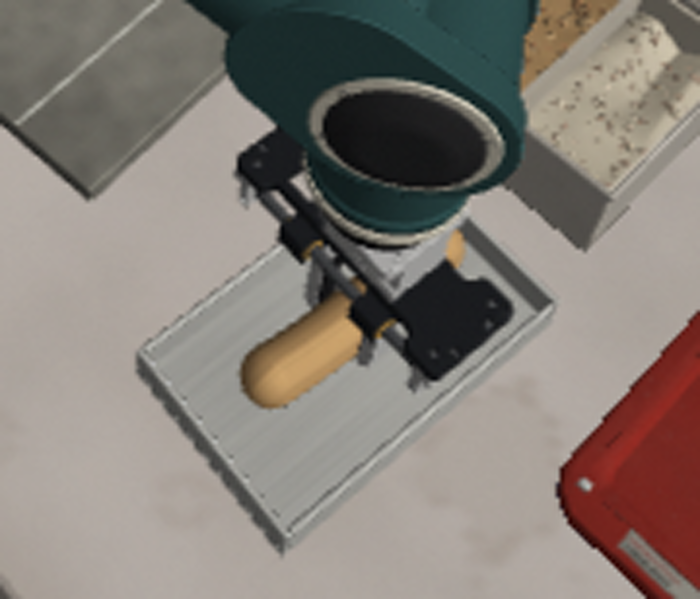

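The bowed pin hangs inside the tray, near end at (275,375) and clear of the walls. I'll lower it to the floor and release.

>>> jog_arm(commands=[-3,5,0,0,0,0,0,4,0,0,0,0,0,2,0,0,0,0,0,0,0,0,0,0])

```text
time: 25.0
position: [0.5198, -0.3618, 0.0163]
eef_rot: [-89.9, -0.5, 85.3]
ft_force: [-0.6, 0.0, -0.9]
finger_gap: 0.415
```

>>> jog_arm(commands=[0,0,0,0,0,0,0,0,0,0,0,0,0,0,0,0,0,0,0,0,0,0,0,0,0,0,0,0,0,0], gripper=-0.4)

```text
time: 25.5
position: [0.5204, -0.3622, 0.0172]
eef_rot: [-90.0, -0.4, 85.3]
ft_force: [-0.5, 0.2, 0.5]
finger_gap: 0.698
```

>>> jog_arm(commands=[0,-10,0,0,0,0,0,-20,0,0,0,0,0,-30,0,0,0,0,0,-35,0,0,0,0,0,-35,0,0,0,0])

```text
time: 26.0
position: [0.5182, -0.3621, 0.1497]
eef_rot: [-89.6, -0.5, 85.3]
ft_force: [0.0, 0.1, 0.1]
finger_gap: 0.699
```

>>> jog_arm(commands=[20,-20,-20,0,0,0,30,-20,-30,0,0,0,30,0,-40,0,0,0,30,0,-30,0,0,0,0,0,0,0,0,0])

```text
time: 26.5
position: [0.652, -0.2621, 0.2031]
eef_rot: [-90.2, -0.3, 85.0]
ft_force: [-0.8, 1.2, -0.3]
finger_gap: 0.7
```

```bash
python3 - <<'E'
from h import *
where(); pin()
d=vision.snapshot("top"); P=cloud(d); hs=cv2.cvtColor(d["color"],cv2.COLOR_RGB2HSV)
q=P-np.r_[.519,-.3615,0]; a=-4.5; X=q[...,0]*c_(a)+q[...,1]*s_(a); Y=-q[...,0]*s_(a)+q[...,1]*c_(a)
m=(abs(X)<.12)&(abs(Y)<.07)&(hs[...,1]>70)&(P[...,2]>.015)&(P[...,2]<.09); print(m.sum(),"x",np.percentile(X[m],[1,99]),"y",np.percentile(Y[m],[1,50,99]),"z",np.percentile(P[m][:,2],[50,98]), "mid", [(np.median(Y[m&(abs(X-x)<.01)]).round(3)) for x in(-.07,-.035,0,.035,.07)])
a=cv2.resize(d["color"][120:290,90:430],(800,400),interpolation=2)[:,:,::-1]; cv2.imwrite("pics/g7.png",a)
E
```

```text
[ 0.652  -0.2621  0.2031] [ 0.0621 -0.2854] [-90.2  -0.3  85. ]
scene 539 x [-0.084  0.098] ridge y 0.1313 zmax 0.062 ((-0.00015792250633239746, 0.13425058126449585), (0.04479284957051277, 0.20874741673469543), 89.77989959716797)
top 818 x [-0.094  0.101] ridge y 0.134 zmax 0.064 ((-0.00048648566007614136, 0.13673095405101776), (0.04601141810417175, 0.20999875664710999), 89.98933410644531)
21 x [-0.08009604 -0.06193118] y [-0.01782967 -0.00999842 -0.00192179] z [0.0551194  0.06043765] mid [np.float64(-0.01), np.float64(nan), np.float64(nan), np.float64(nan), np.float64(nan)]
  return _methods._mean(a, axis=axis, dtype=dtype,
  ret = ret.dtype.type(ret / rcount)
```

View pics/g7.png

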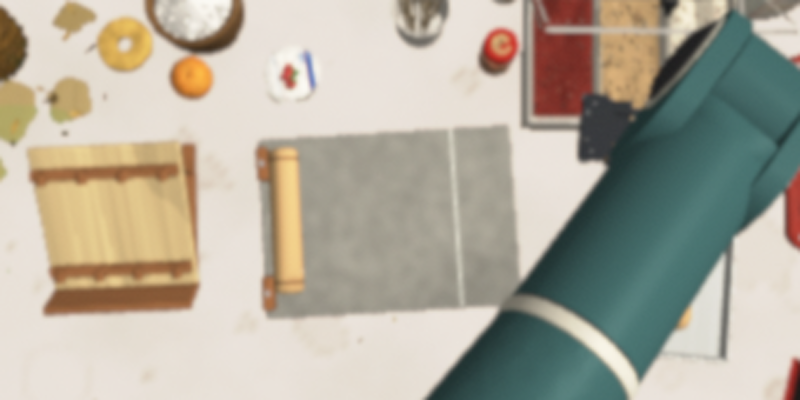

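The straight pin is still against both blocks (image x ≈ 288), and the bystanders look unmoved. The arm hides the tray, so I'll move it aside to check.

>>> jog_arm(commands=[40,-10,20,0,0,0,45,-10,20,0,0,0,45,0,20,0,0,0,40,0,20,0,0,0,20,0,0,0,0,0])

```text
time: 27.15
position: [0.5774, -0.0767, 0.2241]
eef_rot: [-90.0, -0.2, 83.5]
ft_force: [0.4, -0.1, 0.0]
finger_gap: 0.698
```

>>> jog_arm(commands=[0,0,0,0,0,0,0,0,0,0,0,0,0,0,0,0,0,0,0,0,0,0,0,0,0,0,0,0,0,0])

```text
time: 27.65
position: [0.5753, -0.0805, 0.225]
eef_rot: [-90.0, -0.2, 83.2]
ft_force: [-0.0, -0.1, -0.1]
finger_gap: 0.703
```

```bash
cat > chk.py <<'E'
from h import *
where(); pin()
d=vision.snapshot("top"); P=cloud(d); hs=cv2.cvtColor(d["color"],cv2.COLOR_RGB2HSV)
q=P-np.r_[.519,-.3615,0]; a=-4.5; X=q[...,0]*c_(a)+q[...,1]*s_(a); Y=-q[...,0]*s_(a)+q[...,1]*c_(a)
m=(abs(X)<.12)&(abs(Y)<.07)&(hs[...,1]>70)&(P[...,2]>.015)&(P[...,2]<.09); print(m.sum(),"x",np.percentile(X[m],[1,99]).round(3))
for x in(-.07,-.035,0,.035,.07):
    k=m&(abs(X-x)<.01); print(x,np.median(Y[k]).round(3),np.percentile(P[k][:,2],95).round(3))
for nm,(u0,v0,u1,v1) in {"mand":(160,140,185,165),"tub":(200,135,230,167),"jar":(290,130,315,155)}.items():
    o=np.load("top.npz"); print(nm,abs(o["color"][v0:v1,u0:u1].astype(int)-d["color"][v0:v1,u0:u1]).mean().round(1))
E
python3 chk.py
```

```text
[ 0.5753 -0.0805  0.225 ] [-0.0004 -0.0984] [-90.   -0.2  83.2]
scene 517 x [-0.084  0.097] ridge y 0.1312 zmax 0.063 ((-0.0006212890148162842, 0.13449707627296448), (0.20467354357242584, 0.04561680555343628), 0.09309229999780655)
top 821 x [-0.096  0.101] ridge y 0.1338 zmax 0.063 ((-0.0009458884596824646, 0.13691450655460358), (0.04558643326163292, 0.20914892852306366), 89.86951446533203)
714 x [-0.08   0.095]
-0.07 0.003 0.06
-0.035 0.003 0.054
0 0.003 0.048
0.035 0.001 0.05
0.07 0.003 0.058
mand 14.6
tub 16.7
jar 14.3
```

>>> jog_arm(commands=[0,0,0,0,0,0,0,0,0,0,0,0,0,0,0,0,0,0,0,0,0,0,0,0,0,0,0,0,0,0])

```text
time: 28.3
position: [0.5755, -0.0799, 0.2247]
eef_rot: [-90.0, -0.2, 83.3]
ft_force: [-0.5, -1.1, -0.2]
finger_gap: 0.697
```

>>> jog_arm(commands=[0,0,0,0,0,0,0,0,0,0,0,0,0,0,0,0,0,0,0,0,0,0,0,0,0,0,0,0,0,0])

```text
time: 28.8
position: [0.5755, -0.0798, 0.2248]
eef_rot: [-90.0, -0.2, 83.3]
ft_force: [0.3, 0.6, -0.9]
finger_gap: 0.702
```

>>> jog_arm(commands=[0,0,0,0,0,0,0,0,0,0,0,0,0,0,0,0,0,0,0,0,0,0,0,0,0,0,0,0,0,0])

```text
time: 29.3
position: [0.5755, -0.0798, 0.2248]
eef_rot: [-90.0, -0.2, 83.3]
ft_force: [-0.3, -0.4, -0.5]
finger_gap: 0.698
```

>>> jog_arm(commands=[0,0,0,0,0,0,0,0,0,0,0,0,0,0,0,0,0,0,0,0,0,0,0,0,0,0,0,0,0,0])

```text
time: 29.8
position: [0.5755, -0.0798, 0.2248]
eef_rot: [-90.0, -0.2, 83.3]
ft_force: [-1.0, -0.3, -1.1]
finger_gap: 0.699
```

```bash
cat >> chk.py <<'E'
o=dict(np.load("top.npz")); Po=cloud(o)
for nm,(u0,v0,u1,v1) in {"mand":(160,140,185,165),"tub":(198,135,230,167),"jar":(290,128,315,155)}.items():
    f=lambda Q:(lambda q:q[(q[:,2]>.03)&(q[:,2]<.12)].mean(0).round(4))(Q[v0:v1,u0:u1].reshape(-1,3)); print(nm,f(Po),f(P))
E
python3 chk.py; sleep 0; python3 - <<'E'
from h import *
d=vision.snapshot("top"); a=cv2.resize(d["color"][120:290,90:430],(800,400),interpolation=2)[:,:,::-1]; cv2.imwrite("pics/g8.png",a)
E
```

```text
[ 0.5755 -0.0798  0.2248] [-0.0002 -0.0978] [-90.   -0.2  83.3]
scene 513 x [-0.085  0.098] ridge y 0.1302 zmax 0.063 ((-0.0009024962782859802, 0.13363736867904663), (0.04570666328072548, 0.2054484784603119), 88.91326141357422)
top 821 x [-0.097  0.101] ridge y 0.1337 zmax 0.063 ((-0.0004737153649330139, 0.1369914561510086), (0.04570777714252472, 0.2103184163570404), 89.93180084228516)
717 x [-0.08   0.095]
-0.07 0.004 0.06
-0.035 0.003 0.054
0 0.003 0.048
0.035 0.001 0.05
0.07 0.003 0.058
mand 14.6
tub 16.7
jar 14.3
mand [0.7585 0.2797 0.0523] [0.7586 0.2798 0.0524]
tub [0.7549 0.1458 0.0702] [0.7548 0.1458 0.0704]
jar [ 0.7856 -0.1301  0.087 ] [ 0.7861 -0.1302  0.0865]
```

View pics/g8.png

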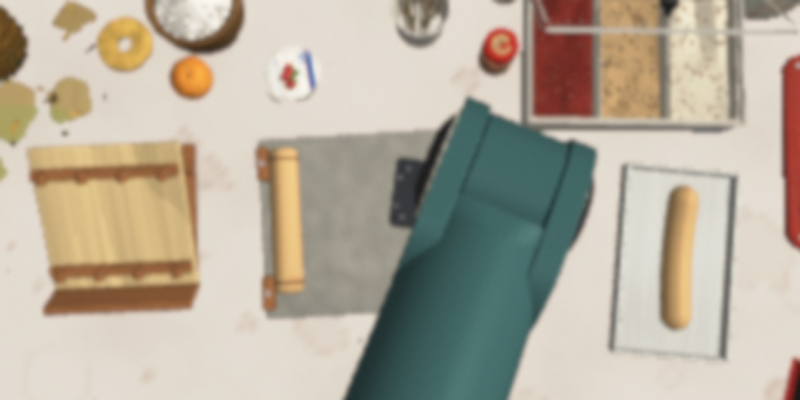

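```bash
python3 -c "
from cell import bot
print(bot.hand_in(), bot.state()['time'])"
```

```text
the job is handed in; nothing more can be done
the job is handed in; nothing more can be done
```

Both pins are placed and I handed the job in at about 30 s, well inside the 72 s limit. One thing is not directly confirmed: how far the straight pin turned as it rolled.

- **Straight pin:** I laid it before the line (slab y ≈ -0.134, within 1° of square). Then I rolled it along with gentle two-finger pushes of about 0.1 m/s, letting it run on freely between them. At the last check it lay square against both blocks at y ≈ 0.134 (top camera). The scene camera gave 0.130 to 0.131; both are inside the allowed 0.123–0.141.
- **Bowed pin:** It lies on the tray floor about 3 mm off the tray's centre across its width and 8 mm along its length. Its mid-point is about 28 mm high, and it had not moved over 2 s of watching. It rests bow down rather than on its side.
- **Bystanders:** The tub, jar and mandarin show no shift beyond about 0.5 mm.

**Not confirmed:** I never saw the pin's rotation in the images, because the bands don't show it. I infer rolling because it ran on freely by more than 20 mm after each main push.

I viewed 10 pictures in all, counting crops.

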